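# Scoop cabinet knobs into the funnel jar

### The job

Use the scoop to take at least three of the six wooden knobs out of the yellow tray and tip them through the orange funnel into the jar, without touching a knob with the fingers. Then lay the scoop down upright on its black mat again, with every knob left either in the jar or in the tray. Work gently: do not ram the scoop into the tray or the funnel, and leave the other things on the bench where they are.

Things in the scene. Friction and masses are not known exactly. Their poses are not given: they have to be found in the camera images.
- scoop: Steel hand scoop with a red handle, 180 long, 0.2 kg. Origin: centre of the bowl's underside; +x points out over the open front lip, z up. Bowl 84 x 84, floor 2 thick, side walls 34 high at the back, 20 high from x = -5 to 16, none over the front 26, back wall 40 high at x = -42. The handle is a level bar behind and above the bowl: x -43 to -138, 22 wide (y), z 49 to 75.
- scoop_grip (a point): Place to grip on the scoop's handle, at its mid-height and near its middle: x -88, z 62 in the scoop's frame, same axes.
- scoop_lip (a point): Middle of the scoop's front lip, on its underside: x 42, z 0 in the scoop's frame, same axes.
- tray_floor (a point): Centre of the tray's inner floor, 6 above the bench; x along the tray, z up. Inside 220 (x) by 104 (y). The floor is flat from x = -110 to 92; from there a ramp at 55 degrees rises to the +x end wall, meeting it 26 above the floor. The knobs start in the +x half (x 2 to 98); the -x half is free, so that the scoop can be set down there and pushed to +x.
- jar_floor (a point): Centre of the inner floor of the clear jar, 13 above the bench. The jar (76 inside, 84 outside across, rim 80 above this point) is screwed to a 110 x 110 plywood foot and does not move. z up.
- jar_middle (a point): Point on the jar's axis 36 above jar_floor, the middle of the space where knobs come to lie.
- funnel_mouth (a point): Centre of the round mouth of the orange funnel fixed in the jar, in the plane of its rim, 143 above the bench; 168 outside across, narrowing at about 45 degrees to a throat 62 across at 96 above the bench.
- mat: Black rubber mat fixed to the bench, 260 (x) by 140 (y), 4 thick; origin at the centre of its underside. The scoop starts on it.
- knob0: Wooden ball knob, 24 across, with a rounded brass nub 12 across that ends 15.5 from the ball's centre; 12 g. Origin: centre of the ball; at first it lies on its side, its nub pointing to its own +x.
- knob1: Wooden ball knob, 24 across, with a rounded brass nub 12 across that ends 15.5 from the ball's centre; 12 g. Origin: centre of the ball; at first it lies on its side, its nub pointing to its own +x.
- knob2: Wooden ball knob, 24 across, with a rounded brass nub 12 across that ends 15.5 from the ball's centre; 12 g. Origin: centre of the ball; at first it lies on its side, its nub pointing to its own +x.
- knob3: Wooden ball knob, 24 across, with a rounded brass nub 12 across that ends 15.5 from the ball's centre; 12 g. Origin: centre of the ball; at first it lies on its side, its nub pointing to its own +x.
- knob4: Wooden ball knob, 24 across, with a rounded brass nub 12 across that ends 15.5 from the ball's centre; 12 g. Origin: centre of the ball; at first it lies on its side, its nub pointing to its own +x.
- knob5: Wooden ball knob, 24 across, with a rounded brass nub 12 across that ends 15.5 from the ball's centre; 12 g. Origin: centre of the ball; at first it lies on its side, its nub pointing to its own +x.
- paint_can: closed paint tin, 100 across, 120 tall; origin at the centre of its underside. A bystander.
- oil_bottle: green bottle, 60 across, 190 tall; origin at the centre of its underside. A bystander.
- hammer: hammer lying on the bench; origin at the centre of its underside. A bystander.
- wrench: spanner lying on the bench; origin at the centre of its underside. A bystander.
- tape_roll: grey roll of tape lying flat, 90 across, 25 tall; origin at the centre of its underside. A bystander.
- mug: red mug, 80 across, 90 tall; origin at the centre of its underside. A bystander.
- tray: The yellow tray, screwed to the bench, 232 x 116 outside, walls 6 thick; same axes as tray_floor, origin 6 below it. Above the bench, the walls reach 30 at the -x end and along the sides up to x = 10, the sides from there on and the +x end wall reach 61.
- jar: The jar with its foot and funnel, one fixed piece; origin at the centre of the foot's underside.
There are look-alikes about, which are no part of the job. Leave any purple or turquoise look-alike of the scoop alone.

How it is judged (in metres and radians):
On the way:
1. the scoop is tipped, nose down, over the funnel (horizontal distance between scoop_lip and funnel_mouth below 0.09 m and z of scoop_lip in the frame of funnel_mouth above -0.04 m and angle between scoop's own z axis and vertical above 0.3 rad), for 0.1 s.
At the end, for the whole second after the job is handed in: At least three knobs lie in the jar (ball centre within 38 mm of the middle of the jar's inside, so fully through the funnel); every other knob is in the jar or within the tray's walls; the scoop rests upright (within 0.12 rad) on the mat, its bowl's centre over the mat, at rest (((distance between each of knob0, knob1 and jar_middle below 0.038 m and distance between any of knob2, knob3, knob4, knob5 and jar_middle below 0.038 m) or (distance between each of knob0, knob2 and jar_middle below 0.038 m and distance between any of knob3, knob4, knob5 and jar_middle below 0.038 m) or (distance between each of knob0, knob3 and jar_middle below 0.038 m and distance between any of knob4, knob5 and jar_middle below 0.038 m) or (distance between each of knob0, knob4 and jar_middle below 0.038 m and distance between knob5 and jar_middle below 0.038 m) or (distance between each of knob1, knob2 and jar_middle below 0.038 m and distance between any of knob3, knob4, knob5 and jar_middle below 0.038 m) or (distance between each of knob1, knob3 and jar_middle below 0.038 m and distance between any of knob4, knob5 and jar_middle below 0.038 m) or (distance between each of knob1, knob4 and jar_middle below 0.038 m and distance between knob5 and jar_middle below 0.038 m) or (distance between each of knob2, knob3 and jar_middle below 0.038 m and distance between any of knob4, knob5 and jar_middle below 0.038 m) or (distance between each of knob2, knob4 and jar_middle below 0.038 m and distance between knob5 and jar_middle below 0.038 m) or (distance between each of knob3, knob4 and jar_middle below 0.038 m and distance between knob5 and jar_middle below 0.038 m)) and (distance between knob0 and jar_middle below 0.038 m or (x of knob0 in the frame of tray_floor between -0.112 and 0.112 m and y of knob0 in the frame of tray_floor between -0.054 and 0.054 m and z of knob0 in the frame of tray_floor below 0.06 m)) and (distance between knob1 and jar_middle below 0.038 m or (x of knob1 in the frame of tray_floor between -0.112 and 0.112 m and y of knob1 in the frame of tray_floor between -0.054 and 0.054 m and z of knob1 in the frame of tray_floor below 0.06 m)) and (distance between knob2 and jar_middle below 0.038 m or (x of knob2 in the frame of tray_floor between -0.112 and 0.112 m and y of knob2 in the frame of tray_floor between -0.054 and 0.054 m and z of knob2 in the frame of tray_floor below 0.06 m)) and (distance between knob3 and jar_middle below 0.038 m or (x of knob3 in the frame of tray_floor between -0.112 and 0.112 m and y of knob3 in the frame of tray_floor between -0.054 and 0.054 m and z of knob3 in the frame of tray_floor below 0.06 m)) and (distance between knob4 and jar_middle below 0.038 m or (x of knob4 in the frame of tray_floor between -0.112 and 0.112 m and y of knob4 in the frame of tray_floor between -0.054 and 0.054 m and z of knob4 in the frame of tray_floor below 0.06 m)) and (distance between knob5 and jar_middle below 0.038 m or (x of knob5 in the frame of tray_floor between -0.112 and 0.112 m and y of knob5 in the frame of tray_floor between -0.054 and 0.054 m and z of knob5 in the frame of tray_floor below 0.06 m)) and x of scoop in the frame of mat between -0.13 and 0.13 m and y of scoop in the frame of mat between -0.07 and 0.07 m and height (world z) of scoop below 0.015 m and angle between scoop's own z axis and vertical below 0.12 rad and linear speed of scoop below 0.02 m/s); the robot touches nothing.
It fails at once if a finger touches a knob (over 1 N) (contact force between the fingers and knob0 above 1 N or contact force between the fingers and knob1 above 1 N or contact force between the fingers and knob2 above 1 N or contact force between the fingers and knob3 above 1 N or contact force between the fingers and knob4 above 1 N or contact force between the fingers and knob5 above 1 N).
It fails at once if the scoop is pressed on the tray with more than 40 N (contact force between scoop and tray above 40 N).
It fails at once if the scoop is pressed on the funnel or jar with more than 25 N (contact force between scoop and jar above 25 N).
It fails at once if a bystander is moved by more than 30 mm (distance of any of paint_can, oil_bottle, hammer, wrench, tape_roll, mug from where it was at the start of the episode above 0.03 m).
It also fails if it takes over 64 s, if anything falls off the work surface, if the arm or the gripper's body presses on something with over 40 N, if the wrist force passes 120 N, or if a joint passes its speed limit or range.

### The arm

A 6-joint arm with a two-finger parallel gripper is mounted at the origin on the work surface. World frame = base frame: x ahead of the robot, y to its left, z up, the work surface at z = 0. Lengths are in mm, angles in rad, forces in N, time in s.
With the tool pointing down it reaches from about 350 to 775 mm from the base axis. Payload 5.5 kg.
Tool frame: the origin (TCP) lies midway between the tips of the shut fingers; the grasp point (between the pads) lies 19 mm behind it; z points along the fingers, y is the line along which they close (so a half turn about z gives the same grasp; the last joint's range is limited). The gripper opens to 85 mm and grips with 20 to 120 N. Pads are 22 mm wide; open, the fingers measure 114 mm over their backs; the gripper's body (76 mm by 85 mm) begins 54 mm behind the grasp point. The pads swing forward as they close: fully open they stand 13 mm farther back than shut.
Start: joints at [-1.277, 0.313, 0.046, 1.304, 0, 1.431], TCP at [241.686, -521.785, 231.323] pointing down, gripper open.
Joint ranges: [-2.76, 2.76], [-0.86, 1.69], [-1.03, 1.26], [-2.2, 2.34], [-1.47, 1.5], [-3.14, 3.14]. Speed limits (rad/s): [2.57, 2.57, 3.14, 3.14, 3.14, 3.14].

### API

Orientations are given as a unit quaternion [x, y, z, w].
In Python, from cell import arm, eyes, ticket, recognise gives the robot as it stands.
- The arm moves only by the shell command python3 -m crank 'ROWS' [FORCE]. ROWS is JSON, a list of rows, each a list of 3 entries, a list of its own where there are three numbers: the shift along the tool's x, y, z scaled (see below), then the turn, a rotation vector about the tool's x, y, z scaled (see below), then the opening, from 0 (shut) to 1 (fully open). A call has 1 to 10 rows; each row is the pose to reach, as a shift and turn from the pose commanded when the call began, along the tool's axes at that moment; what a row does not reach only later rows make up. The controller multiplies each number of a shift by 0.3 m and each number of a turn by 60 degrees. A row lasts 1/12 s, in which the tool goes at most 41.7 mm and 7.16 degrees, less where a joint would pass 70% of its speed; a pose out of reach is approached as far as the arm can. A call with a number of a shift or a turn outside -1 to 1 is refused whole. A call with a gripper value outside its range is refused whole. The fingers move at their own pace and stop on an object; FORCE is the grip in N (left out, the last holds). Time passes only in rows, so rows that repeat a pose let the fingers close. It gives the time, the measured TCP pose, the force, the opening and the grip force at its end, in the units of the state.
- arm.read_state(): the state, without advancing time (a new reading comes with each control period).
- eyes.capture(name): name is "side" or "top" or "wrist"; returns a dict with "image" (384x512x3 uint8, red, green, blue), "fx", "fy", "cx", "cy" (pixels), "distortion" ([k1, k2, p1, p2, k3] as OpenCV has them; the pictures are not rectified), "rvec" (rotation vector, rad) and "tvec" (3), from world to camera coordinates, as OpenCV has them; the wrist camera has in their place "T_tool_cam" (4x4, takes a point from camera to tool coordinates, whose origin is the TCP and whose axes are the flange's). Camera axes: x right, y down, z forward; pixel columns grow to the right and rows downward; lengths in mm; the calibration is good to about 2 mm. A picture is of the moment at which its call begins: read the wrist's pose just before it. There is no depth.
- ticket.close_job(): hands the job in; it is judged then, once.
Trained networks look in a picture, given as the dict that the camera call returned (one of the last four; its "shot" number tells which), for a name from the list of things; names that differ only in an ending like _2 or _b are one class to them, and where a whole thing is asked for, a point or a joint stands for the part that bears it (a point fixed in the world has none). Each returns a list of dicts, best first, with "score" (0 to 1); they miss things now and then, are a little off and sometimes report something else, mostly with a low value. They report only what shows in the picture. A call takes as long as a camera call. They do not tell look-alikes from the thing itself.
- recognise(picture, target): "at" ([x, y, z] in mm, in the coordinates of the camera as it stood for that picture, good to about 4 mm: the middle of the surface that is visible of it).
The state is a dict: "clock": time; "qpos": joint angles; "joint_velocities": joint speeds; "effort": joint torques, N m; "ee_pos": TCP position; "tcp_rot": TCP orientation; "ft_force": force on the tool from outside, world axes, zero at the start; "wrist_torque": the same for the moment, N m; "opening": finger opening in mm; "finger_force": force on a finger pad.
Only numpy, scipy, OpenCV 4.12 (cv2) and the standard library are available. Lean on these libraries where they do the work, as an engineer would, in place of code of your own. Each camera call takes 0.05 s, during which the arm holds its last target. There are 200 camera calls.

## Working session

There is one attempt and no reset: what is moved stays moved. The work goes in short steps, Python scripts to look and compute and a shell command to move; the robot and the scene stay as the last step left them, time stands still between calls to the robot, and variables do not carry over. Pictures are saved under pics/ and viewed, at most 10 in all, crops included, and the job is handed in when it is done.

```bash
ls; mkdir -p pics; cat > h.py <<'E'
import numpy as np, cv2, json
from scipy.spatial.transform import Rotation as R
from cell import arm, eyes, ticket, recognise
def cam2world(p,pts):
    Rm=cv2.Rodrigues(np.array(p["rvec"],float))[0]
    return (np.atleast_2d(pts)-np.array(p["tvec"],float).ravel())@Rm
def K(p): return np.array([[p["fx"],0,p["cx"]],[0,p["fy"],p["cy"]],[0,0,1.]])
def proj(p,pts): return cv2.projectPoints(np.atleast_2d(np.array(pts,float)),np.array(p["rvec"],float),np.array(p["tvec"],float),K(p),np.array(p["distortion"],float))[0][:,0]
def ray(p,uv,z):
    n=cv2.undistortPoints(np.array([[uv]],float),K(p),np.array(p["distortion"],float))[0,0]
    o=cam2world(p,[0,0,0])[0]; d=cam2world(p,[n[0],n[1],1])[0]-o
    return o+d*(z-o[2])/d[2]
def save(p,name,box=None,s=1.5):
    im=p["image"][...,::-1]
    if box: im=im[box[1]:box[3],box[0]:box[2]]
    cv2.imwrite("pics/"+name,cv2.resize(im,None,fx=s,fy=s,interpolation=cv2.INTER_CUBIC))
E
python3 - <<'E'
from h import *
print(arm.read_state())
for c in ("top","side"):
    p=eyes.capture(c); save(p,c+"0.png")
    print(c,"cam at",cam2world(p,[0,0,0]).round(0))
    for t in ("scoop","scoop_grip","scoop_lip","tray","tray_floor","funnel_mouth","jar","mat","knob0","paint_can","oil_bottle","mug","hammer"):
        try: r=recognise(p,t)
        except Exception as e: print(t,e); continue
        for q in r[:8]:
            if q["score"]>.2: print(t,round(q["score"],2),cam2world(p,q["at"])[0].round(0))
E
```

```text
pics
{'clock': 0.0, 'qpos': array([-1.27659862e+00,  3.14011456e-01,  4.49795150e-02,  1.30363165e+00,
        2.03771849e-05,  1.43120898e+00]), 'joint_velocities': array([ 0.00073997,  0.00075304, -0.00097753,  0.00117558,  0.0004711 ,
        0.00079086]), 'effort': array([ 6.05737823e-04, -4.80626714e+01,  2.98535049e+01,  1.93014223e-02,
       -1.52106686e-04,  1.99276474e-05]), 'ee_pos': array([ 241.52737474, -521.2365005 ,  230.4028288 ]), 'tcp_rot': array([ 9.76570455e-01,  2.15195900e-01, -6.19444668e-05, -9.31629224e-04]), 'ft_force': array([-0.4403521 , -0.77785708,  0.03953347]), 'wrist_torque': array([-0.01029395, -0.02187189,  0.04448844]), 'finger_force': 0.0, 'opening': 85.60810459457754}
top cam at [[ 416.   23. 1361.]]
scoop 0.77 [403.  53.   5.]
scoop 0.71 [577. 171.  25.]
scoop 0.69 [ 599. -195.  122.]
scoop 0.64 [156. 314.  -0.]
scoop 0.28 [424.  69.   7.]
scoop_grip 0.74 [155. 315.   4.]
scoop_grip 0.63 [845. 202.  -1.]
scoop_grip 0.61 [402.  52.   3.]
scoop_lip 0.92 [402.  51.   6.]
scoop_lip 0.82 [154. 313.   6.]
scoop_lip 0.7 [845. 206.   2.]
tray 0.71 [601.
[... 360 characters left out ...]
.   38.]
side cam at [[-92. 694. 984.]]
scoop 0.85 [394.  70.  28.]
scoop 0.78 [160. 310.  -0.]
scoop 0.66 [809. 199.  28.]
scoop 0.53 [ 603. -195.  100.]
scoop_grip 0.68 [393.  72.  25.]
scoop_grip 0.68 [810. 200.  23.]
scoop_grip 0.63 [ 599. -191.  101.]
scoop_lip 0.76 [397.  72.  30.]
scoop_lip 0.69 [163. 310.   3.]
scoop_lip 0.67 [ 600. -198.   99.]
scoop_lip 0.64 [808. 202.  26.]
tray 0.9 [600. 181.  14.]
tray_floor 0.69 [606. 179.  17.]
funnel_mouth 0.79 [ 603. -199.  105.]
jar 0.94 [ 602. -195.   98.]
mat 0.65 [413.  86.   3.]
knob0 0.61 [581. 174.  26.]
paint_can 0.65 [590. 488. 104.]
oil_bottle 0.77 [ 603. -419.   98.]
oil_bottle 0.56 [ 601. -196.  105.]
mug 0.95 [ 754. -136.   58.]
```

View pics/top0.png

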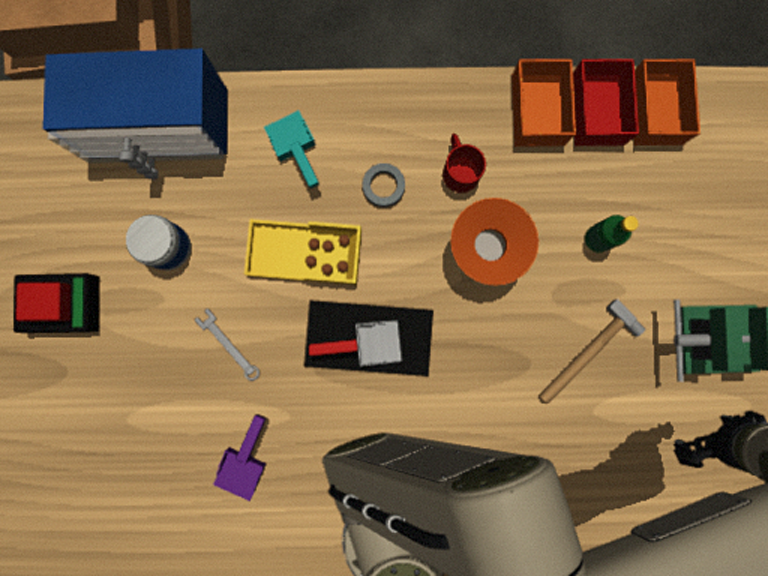

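View pics/side0.png

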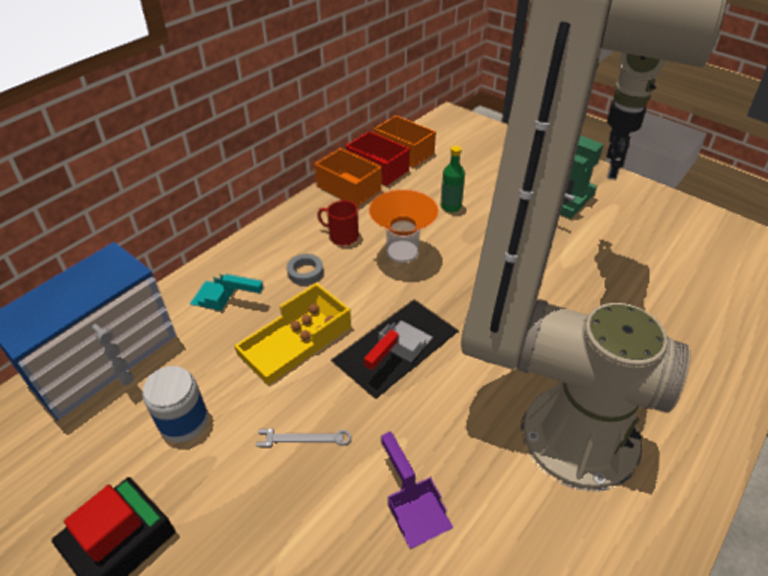

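The top picture (1.5x scale) shows the steel scoop on the mat, with its bowl at about (379,343), its red handle to the left and its lip to the right (world -y). The yellow tray is at (304,253) with six knobs in its right half, and the funnel is at (494,241). The purple scoop (240,460) and the turquoise one (293,140) are decoys. The side view agrees. Next I fit the silhouettes to get poses.

```bash
cat > fit.py <<'E'
from h import *
from scipy.optimize import minimize
S=4
def box(x0,x1,y0,y1,z0,z1): return np.array([[x,y,z] for x in(x0,x1) for y in(y0,y1) for z in(z0,z1)],float)
th=np.linspace(0,2*np.pi,48)
MODELS={"tray":[box(-116,10,-58,58,0,30),box(10,116,-58,58,0,61)],
 "handle":[box(-138,-43,-11,11,49,75)],
 "funnel":[np.c_[84*np.cos(th),84*np.sin(th),0*th+143]],
 "mat":[box(-130,130,-70,70,0,4)]}
def render(p,boxes,v,z):
    im=np.zeros((384*S,512*S),np.uint8); c,s=np.cos(v[2]),np.sin(v[2])
    for b in boxes:
        w=np.c_[v[0]+c*b[:,0]-s*b[:,1],v[1]+s*b[:,0]+c*b[:,1],b[:,2]+z]
        q=(proj(p,w)+.5)*S-.5
        cv2.fillConvexPoly(im,cv2.convexHull(np.round(q*16).astype(np.int32)),255,shift=4)
    return cv2.resize(im,(512,384),interpolation=cv2.INTER_AREA)/255.
def mask(p,kind,v0,z):
    hsv=cv2.cvtColor(p["image"],cv2.COLOR_RGB2HSV); H,Sa,V=[hsv[...,i].astype(int) for i in range(3)]
    if kind=="tray": m=(H>20)&(H<34)&(Sa>170)&(V>60)
    if kind=="handle": m=((H<8)|(H>172))&(Sa>150)&(V>70)
    if kind=="funnel": m=(H>3)&(H<16)&(Sa>170)&(V>80)
    if kind=="mat": m=(V<60)
    u=cv2.dilate((render(p,MODELS[kind],v0,z)>0).astype(np.uint8),np.ones((25,25)))
    m=(m&(u>0)).astype(np.uint8)
    if kind in("tray","funnel","mat"):   # fill holes
        cs=cv2.findContours(m,cv2.RETR_EXTERNAL,cv2.CHAIN_APPROX_NONE)[0]; c=max(cs,key=cv2.contourArea)
        m[:]=0; cv2.drawContours(m,[c],-1,1,-1)
    return m.astype(float)
def fit(ps,kind,v0,z=0):
    ms=[mask(p,kind,v0,z) for p in ps]
    f=lambda u:sum(np.abs(render(p,MODELS[kind],[u[0],u[1],u[2]/100],z)-m).sum()/m.sum() for p,m in zip(ps,ms))
    u0=np.array([v0[0],v0[1],v0[2]*100])
    for d in(15,5):
        r=minimize(f,u0,method="Nelder-Mead",options=dict(initial_simplex=np.vstack([u0,u0+np.eye(3)*d]),xatol=.05,fatol=1e-4)); u0=r.x
    return np.array([u0[0],u0[1],u0[2]/100]).round(3),round(r.fun,3)
E
python3 - <<'E'
from fit import *
t,s=eyes.capture("top"),eyes.capture("side")
for kind,v,z in (("tray",[601,201,-1.6],0),("handle",[403,53,-1.55],4),("funnel",[602,-196,0],0),("mat",[423,68,-1.6],0)):
    for n,ps in(("top",[t]),("side",[s]),("both",[t,s])): print(kind,n,*fit(ps,kind,v,z))
# knobs: brown blobs in top
from fit import *
hsv=cv2.cvtColor(t["image"],cv2.COLOR_RGB2HSV);m=render(t,MODELS["tray"],[601,201,-1.6],0)>0
b=(m&(hsv[...,2]<130)&(hsv[...,0]<19)).astype(np.uint8)
n,l,st,c=cv2.connectedComponentsWithStats(b)
for i in range(1,n):
    if st[i,4]>15: print(st[i,4],c[i].round(1),ray(t,c[i],18).round(0))
E
```

```text
tray top [598.117 187.804  -1.673] 0.041
tray side [598.119 183.065  -1.674] 0.03
tray both [597.981 185.697  -1.674] 0.083
handle top [407.595  35.923  -1.492] 0.087
handle side [409.69   30.58   -1.472] 0.159
handle both [407.858  34.692  -1.489] 0.272
funnel top [ 5.94816e+02 -1.87852e+02  6.70000e-02] 0.023
funnel side [ 5.94519e+02 -1.90082e+02  1.81000e-01] 0.064
funnel both [ 5.94594e+02 -1.88472e+02  1.45000e-01] 0.093
mat top [417.874  55.502  -1.664] 0.047
mat side [418.089  49.716  -1.665] 0.088
mat both [416.83   55.17   -1.667] 0.143
42 [229.1 159.6] [622. 103.  18.]
39 [209.  162.1] [615. 166.  18.]
35 [218.2 163.4] [611. 137.  18.]
38 [207.  173.7] [579. 172.  18.]
41 [228.1 177.1] [567. 107.  18.]
36 [217.7 179.1] [562. 139.  18.]
```

```bash
cat > goto.py <<'E'
from h import *
def delta(pos,Rt,st=None):
    st=st or arm.read_state(); Rc=R.from_quat(st["tcp_rot"])
    s=Rc.inv().apply(np.array(pos)-st["ee_pos"])/300; t=(Rc.inv()*Rt).as_rotvec(degrees=True)/60
    print("at",st["ee_pos"].round(1),"t",round(st["clock"],2),"| shift",s.round(3).tolist(),"turn",t.round(3).tolist())
def Rtool(yaw,pitch=0):
    """scoop yaw (rad), nose-down pitch (deg): tool y = scoop y, tool z = scoop -z"""
    sc=R.from_euler("zy",[yaw,np.radians(pitch)])if 0 else R.from_euler("z",yaw)*R.from_euler("y",pitch,degrees=True)
    return sc*R.from_matrix(np.array([[-1,0,0],[0,1,0],[0,0,-1.]]).T)
def scoop_pose(off=(-88,0,43)):
    """scoop origin from the tool, TCP at off in the scoop frame"""
    st=arm.read_state(); sc=R.from_quat(st["tcp_rot"])*R.from_matrix(np.diag([-1,1,-1.])).inv()
    o=st["ee_pos"]-sc.apply(off); return o,sc
def scoop_to(o,yaw,pitch,off=(-88,0,43)):
    sc=R.from_euler("z",yaw)*R.from_euler("y",pitch,degrees=True)
    delta(np.array(o)+sc.apply(off),Rtool(yaw,pitch))
E
python3 -c "
from goto import *
print(R.from_quat(arm.read_state()['tcp_rot']).as_matrix().round(2).tolist())
delta([401,123,220],Rtool(-1.489)); delta([401,123,220],Rtool(-1.489)*R.from_euler('z',np.pi))"
```

```text
[[0.91, 0.42, 0.0], [0.42, -0.91, -0.0], [-0.0, 0.0, -1.0]]
at [ 241.7 -521.8  231.3] t 1.5 | shift [1.385, -1.727, 0.038] turn [0.0, 0.0, -1.164]
at [ 241.7 -521.8  231.3] t 1.5 | shift [1.385, -1.727, 0.038] turn [0.0, -0.0, 1.836]
```

```bash
python3 -m crank '[[[0.72,-0.84,0.03],[0,0,-0.6],1],[[0.72,-0.84,0.03],[0,0,-0.6],1],[[0.72,-0.84,0.03],[0,0,-0.6],1],[[0.72,-0.84,0.03],[0,0,-0.6],1],[[0.72,-0.84,0.03],[0,0,-0.6],1],[[0.72,-0.84,0.03],[0,0,-0.6],1],[[0.72,-0.84,0.03],[0,0,-0.6],1],[[0.72,-0.84,0.03],[0,0,-0.6],1],[[0.72,-0.84,0.03],[0,0,-0.6],1]]'
python3 -c "
from goto import *
delta([401,123,220],Rtool(-1.489))"
```

```text
clock: 2.25
ee_pos: [331.9, -195.9, 222.3]
tcp_rot: [0.86, 0.51, 0.001, -0.001]
ft_force: [-1.7, -0.8, 0.0]
opening: 85.6
finger_force: 0.0
at [ 331.9 -195.9  222.3] t 2.25 | shift [1.043, -0.309, 0.011] turn [-0.001, -0.003, -0.557]
```

```bash
python3 -m crank '[[[0.99,-0.33,0],[0,0,-0.557],1],[[0.99,-0.33,0],[0,0,-0.557],1],[[0.99,-0.33,0],[0,0,-0.557],1],[[0.99,-0.33,0],[0,0,-0.557],1],[[0.99,-0.33,0],[0,0,-0.557],1],[[0.99,-0.33,0],[0,0,-0.557],1],[[0.99,-0.33,0],[0,0,-0.557],1],[[0.99,-0.33,0],[0,0,-0.557],1],[[0.99,-0.33,0],[0,0,-0.557],1],[[0.99,-0.33,0],[0,0,-0.557],1]]'
python3 - <<'E'
from goto import *
from fit import *
st=arm.read_state(); p=eyes.capture("wrist"); save(p,"wrist1.png")
Tt=np.eye(4); Tt[:3,:3]=R.from_quat(st["tcp_rot"]).as_matrix(); Tt[:3,3]=st["ee_pos"]
Tw=np.linalg.inv(Tt@np.array(p["T_tool_cam"])); p["rvec"]=cv2.Rodrigues(Tw[:3,:3])[0]; p["tvec"]=Tw[:3,3]
print("cam",cam2world(p,[0,0,0]).round(0))
print(fit([p],"handle",[408,36,-1.489],4))
E
```

```text
clock: 3.08
ee_pos: [390.0, 106.2, 222.2]
tcp_rot: [0.679, 0.734, -0.0, 0.0]
ft_force: [-0.5, -0.5, 0.7]
opening: 85.7
finger_force: 0.0
cam [[385. 172. 364.]]
(array([406.533,  31.127,  -1.493]), np.float64(0.047))
```

View pics/wrist1.png

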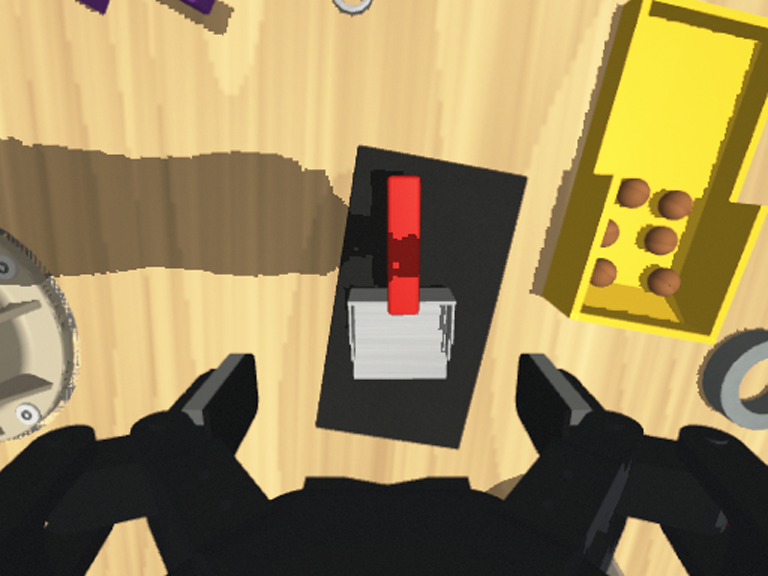

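The wrist picture shows the red handle from (404,178) to (404,312), the bowl at (401,338), and the tray with its knobs at upper right. The fit agrees with the top camera to within about 4 mm, so I descend and grip.

```bash
python3 -c "
from goto import *
delta([400,121,46],Rtool(-1.492))"
```

```text
at [389.8 105.3 222.2] t 3.13 | shift [0.05, 0.038, 0.587] turn [-0.0, 0.001, -0.003]
```

```bash
python3 -m crank '[[[0.05,0.037,0.05],[0,0,-0.003],1],[[0.05,0.037,0.17],[0,0,-0.003],1],[[0.05,0.037,0.28],[0,0,-0.003],1],[[0.05,0.037,0.39],[0,0,-0.003],1],[[0.05,0.037,0.48],[0,0,-0.003],1],[[0.05,0.037,0.55],[0,0,-0.003],1],[[0.05,0.037,0.585],[0,0,-0.003],1],[[0.05,0.037,0.585],[0,0,-0.003],1]]'
python3 -m crank '[[[0,0,0],[0,0,0],0],[[0,0,0],[0,0,0],0],[[0,0,0],[0,0,0],0],[[0,0,0],[0,0,0],0],[[0,0,0],[0,0,0],0],[[0,0,0],[0,0,0],0],[[0,0,0],[0,0,0],0],[[0,0,0],[0,0,0],0]]' 90
```

```text
clock: 3.8
ee_pos: [397.7, 119.2, 44.5]
tcp_rot: [0.68, 0.733, -0.002, -0.002]
ft_force: [0.1, 0.1, 0.8]
opening: 85.7
finger_force: 0.0
clock: 4.47
ee_pos: [400.6, 121.2, 47.6]
tcp_rot: [0.679, 0.734, 0.0, 0.001]
ft_force: [-0.4, -0.3, 5.5]
opening: 20.9
finger_force: 87.7
```

```bash
python3 -m crank '[[[0,0,-0.06],[0,0,0],0],[[0,0,-0.18],[0,0,0],0],[[0,0,-0.3],[0,0,0],0],[[0,0,-0.4],[0,0,0],0],[[0,0,-0.46],[0,0,0],0],[[0,0,-0.48],[0,0,0],0],[[0,0,-0.48],[0,0,0],0],[[0,0,-0.48],[0,0,0],0]]'
python3 - <<'E'
from goto import *
st=arm.read_state(); p=eyes.capture("wrist"); 
Tt=np.eye(4); Tt[:3,:3]=R.from_quat(st["tcp_rot"]).as_matrix(); Tt[:3,3]=st["ee_pos"]
Tw=np.linalg.inv(Tt@np.array(p["T_tool_cam"])); p["rvec"]=cv2.Rodrigues(Tw[:3,:3])[0]; p["tvec"]=Tw[:3,3]
im=p["image"]=p["image"].copy()
o,sc=scoop_pose((-88,0,43.6)); print(o,sc.as_euler("ZYX",degrees=True).round(2))
for q in proj(p,o+sc.apply([[42,-42,0],[42,42,0],[-138,11,75],[-138,-11,75],[-42,42,34],[-42,-42,34]])): print(q.round(1)); cv2.circle(im,tuple(np.round(q).astype(int)),2,(0,255,0),1)
save(p,"wrist2.png")
E
```

```text
clock: 5.13
ee_pos: [399.3, 121.1, 189.8]
tcp_rot: [0.679, 0.734, -0.0, -0.0]
ft_force: [0.3, -0.5, -1.9]
opening: 20.6
finger_force: 88.8
[405.59030531  33.26477975 145.62187873] [-8.554e+01 -1.000e-02 -1.500e-01]
[205.  365.9]
[309.5 365.8]
[285.8 155. ]
[228.4 155.1]
[326.1 302.9]
[188.3 303.1]
```

View pics/wrist2.png

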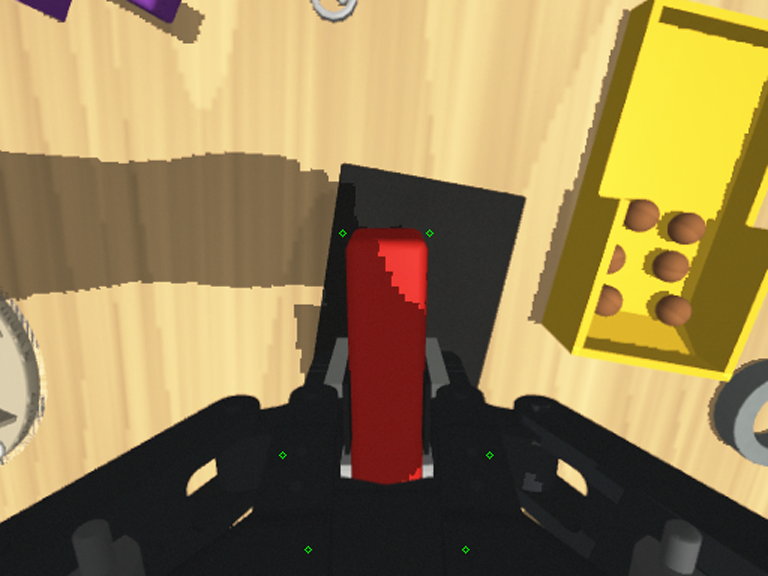

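The handle's rear end shows at (387,230), within about 3 px of the predicted corners, so the grip is central and the scoop frame is known. Next I move over the free half of the tray.

```bash
cat >> goto.py <<'E'
TR=np.array([598,185.5]); TY=-1.673; OFF=(-88,0,43.6)
def tray(x,y,z,pitch=0):
    "scoop origin at tray-floor coordinates; z above tray floor"
    c,s=np.cos(TY),np.sin(TY); scoop_to([TR[0]+c*x-s*y,TR[1]+s*x+c*y,6+z],TY,pitch,OFF)
    o,sc=scoop_pose(OFF); d=o[:2]-TR; st=arm.read_state()
    print("scoop in tray",[round(v,1) for v in (c*d[0]+s*d[1],-s*d[0]+c*d[1],o[2]-6)],"ypr",(sc.as_euler("ZYX",degrees=True)-[np.degrees(TY),0,0]).round(2),"F",st["ft_force"].round(1))
E
python3 -c "
from goto import *
tray(-58,0,80); tray(-58,0,2)"
```

```text
at [398.9 121.  189.2] t 5.18 | shift [0.641, 0.766, 0.197] turn [-0.002, 0.0, 0.172]
scoop in tray [np.float64(171.1), np.float64(-175.9), np.float64(139.6)] ypr [ 1.032e+01 -1.000e-02 -1.500e-01] F [-0.8  0.6 -2.1]
at [398.9 121.  189.2] t 5.18 | shift [0.642, 0.767, 0.457] turn [-0.002, 0.0, 0.172]
scoop in tray [np.float64(171.1), np.float64(-175.9), np.float64(139.6)] ypr [ 1.032e+01 -1.000e-02 -1.500e-01] F [-0.8  0.6 -2.1]
```

```bash
python3 -m crank '[[[0.08,0.09,0],[0,0,0.03],0],[[0.16,0.18,0],[0,0,0.1],0],[[0.24,0.28,0],[0,0,0.172],0],[[0.32,0.38,0],[0,0,0.172],0],[[0.4,0.48,0],[0,0,0.172],0],[[0.48,0.58,0],[0,0,0.172],0],[[0.56,0.68,0.05],[0,0,0.172],0],[[0.61,0.74,0.1],[0,0,0.172],0],[[0.641,0.767,0.17],[0,0,0.172],0],[[0.641,0.767,0.19],[0,0,0.172],0]]'
python3 -c "
from goto import *
tray(-58,1,3,1)"
```

```text
clock: 6.02
ee_pos: [613.1, 331.7, 126.2]
tcp_rot: [0.742, 0.671, -0.004, -0.002]
ft_force: [-1.3, -1.1, -3.3]
opening: 20.9
finger_force: 88.8
at [613.1 331.7 126.2] t 6.02 | shift [-0.005, 0.005, 0.24] turn [-0.007, 0.02, 0.001]
scoop in tray [np.float64(-58.9), np.float64(-0.0), np.float64(76.9)] ypr [ 0.08 -0.19 -0.42] F [-1.3 -1.1 -3.3]
```

```bash
python3 -m crank '[[[-0.005,0.004,0.05],[-0.007,0.02,0],0],[[-0.005,0.004,0.1],[-0.007,0.02,0],0],[[-0.005,0.004,0.15],[-0.007,0.02,0],0],[[-0.005,0.004,0.165],[-0.007,0.02,0],0],[[-0.005,0.004,0.165],[-0.007,0.02,0],0]]'
python3 - <<'E'
from goto import *
t=eyes.capture("top"); save(t,"top2.png",(140,120,280,225),5)
s=eyes.capture("side")
v=[cv2.resize(x["image"][b[1]:b[3],b[0]:b[2],::-1],(640,300),interpolation=cv2.INTER_CUBIC) for x,b in((t,(150,130,278,190)),(s,(140,180,268,240)))]
cv2.imwrite("pics/both2.png",np.vstack(v))
tray(-58,1,2,1)
E
```

```text
clock: 6.43
ee_pos: [613.0, 327.7, 81.3]
tcp_rot: [0.742, 0.67, 0.007, -0.005]
ft_force: [-0.9, 0.8, -2.5]
opening: 20.9
finger_force: 88.7
at [615.  328.6  84.2] t 6.53 | shift [0.002, -0.005, 0.104] turn [0.006, -0.003, -0.0]
scoop in tray [np.float64(-57.0), np.float64(2.5), np.float64(32.8)] ypr [-0.02  1.17  0.37] F [ 0.4  0.6 -0.6]
```

View pics/both2.png

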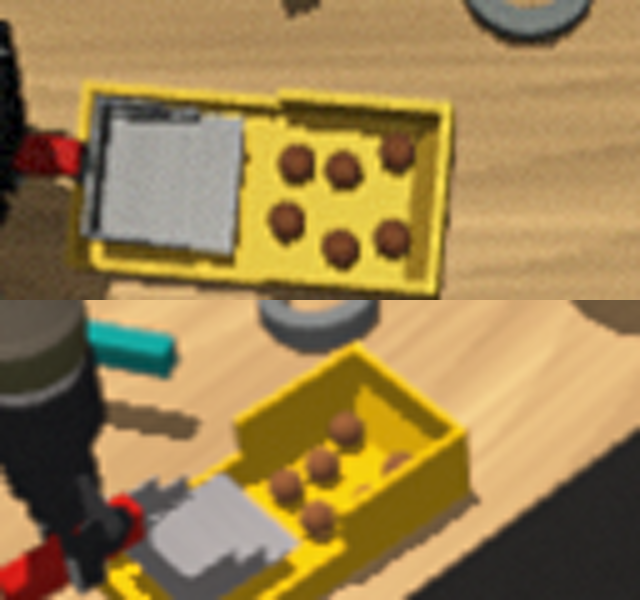

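The scoop hangs level in the free half, clear of the walls, with all six knobs ahead of its lip (top-view crop, columns 270–410). It sits about 2 mm to +y, so I re-centre it and lower slowly.

```bash
python3 -m crank '[[[-0.008,-0.01,0.03],[0,0,0],0],[[-0.008,-0.01,0.06],[0,0,0],0],[[-0.008,-0.01,0.08],[0,0,0],0],[[-0.008,-0.01,0.09],[0,0,0],0],[[-0.008,-0.01,0.096],[0,0,0],0],[[-0.008,-0.01,0.1],[0,0,0],0],[[-0.008,-0.01,0.1],[0,0,0],0]]'
python3 -c "
from goto import *
tray(-54,0,1,1)"
```

```text
clock: 7.12
ee_pos: [612.5, 327.5, 54.0]
tcp_rot: [0.742, 0.67, 0.01, -0.004]
ft_force: [-0.2, -0.1, -1.7]
opening: 20.9
finger_force: 88.9
at [612.5 327.5  54. ] t 7.12 | shift [-0.005, 0.0, 0.006] turn [0.007, -0.003, -0.0]
scoop in tray [np.float64(-55.7), np.float64(0.2), np.float64(2.6)] ypr [-0.    1.19  0.42] F [-0.2 -0.1 -1.7]
```

```bash
python3 -m crank '[[[0,0,0.003],[0,0,0],0],[[0,0,0.006],[0,0,0],0],[[0,0,0.006],[0,0,0],0]]'
python3 -c "
from goto import *
tray(48,0,1,1)"
```

```text
clock: 7.37
ee_pos: [612.8, 327.7, 52.7]
tcp_rot: [0.742, 0.67, 0.011, -0.004]
ft_force: [-0.3, 0.1, -0.2]
opening: 20.7
finger_force: 89.0
at [612.8 327.7  52.7] t 7.37 | shift [-0.346, -0.001, -0.005] turn [0.008, -0.004, 0.0]
scoop in tray [np.float64(-55.9), np.float64(0.6), np.float64(1.3)] ypr [0.   1.21 0.47] F [-0.3  0.1 -0.2]
```

```bash
python3 -m crank '[[[-0.015,0,0],[0,0,0],0],[[-0.035,0,-0.001],[0,0,0],0],[[-0.055,0,-0.001],[0,0,0],0],[[-0.075,0,-0.001],[0,0,0],0],[[-0.095,0,-0.002],[0,0,0],0],[[-0.115,0,-0.002],[0,0,0],0],[[-0.135,0,-0.002],[0,0,0],0],[[-0.155,0,-0.003],[0,0,0],0],[[-0.175,0,-0.003],[0,0,0],0],[[-0.195,0,-0.003],[0,0,0],0]]'
python3 - <<'E'
from goto import *
tray(40,0,1,1)
E
```

```text
clock: 8.2
ee_pos: [606.6, 268.9, 52.3]
tcp_rot: [0.742, 0.67, 0.01, -0.004]
ft_force: [-0.3, 2.4, 2.4]
opening: 21.0
finger_force: 89.3
at [606.6 268.9  52.3] t 8.2 | shift [-0.122, -0.0, -0.002] turn [0.007, -0.004, -0.0]
scoop in tray [np.float64(3.2), np.float64(0.4), np.float64(0.9)] ypr [-0.    1.21  0.45] F [-0.3  2.4  2.4]
```

```bash
python3 -m crank '[[[-0.015,0,-0.001],[0,0,0],0],[[-0.03,0,-0.002],[0,0,0],0],[[-0.045,0,-0.003],[0,0,0],0],[[-0.06,0,-0.003],[0,0,0],0],[[-0.075,0,-0.004],[0,0,0],0],[[-0.09,0,-0.004],[0,0,0],0],[[-0.105,0,-0.004],[0,0,0],0],[[-0.12,0,-0.005],[0,0,0],0]]'
python3 - <<'E'
from goto import *
tray(48,0,1,1)
t=eyes.capture("top"); s=eyes.capture("side")
v=[cv2.resize(x["image"][b[1]:b[3],b[0]:b[2],::-1],(640,300),interpolation=cv2.INTER_CUBIC) for x,b in((t,(150,130,278,190)),(s,(140,180,268,240)))]
cv2.imwrite("pics/both3.png",np.vstack(v))
E
```

```text
clock: 8.87
ee_pos: [602.7, 233.2, 52.7]
tcp_rot: [0.742, 0.67, 0.01, -0.004]
ft_force: [-0.5, 1.0, -0.7]
opening: 20.8
finger_force: 89.1
at [602.7 233.2  52.7] t 8.87 | shift [-0.029, 0.001, 0.001] turn [0.007, -0.003, 0.0]
scoop in tray [np.float64(39.1), np.float64(0.1), np.float64(1.3)] ypr [0.   1.2  0.41] F [-0.5  1.  -0.7]
```

View pics/both3.png

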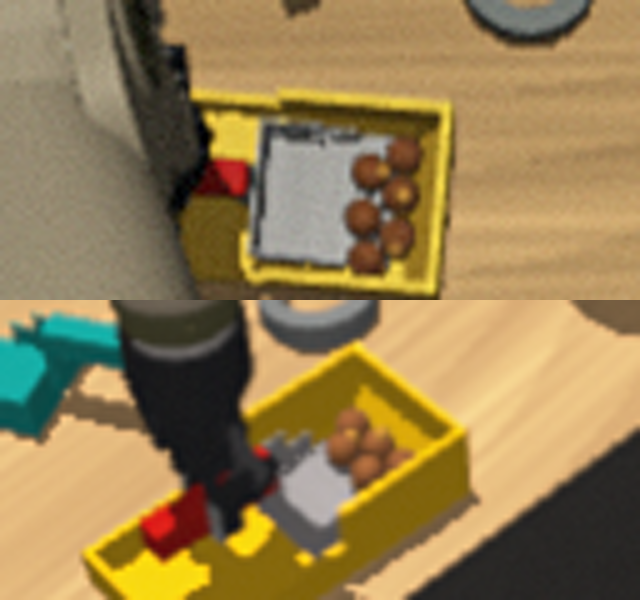

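Three knobs already sit on the scoop's front and three are against the ramp (upper crop, columns 350–415). I push on slowly towards the ramp.

```bash
python3 -m crank '[[[-0.01,0,0],[0,0,0],0],[[-0.02,0,0],[0,0,0],0],[[-0.027,0,0],[0,0,0],0],[[-0.033,0,0],[0,0,0],0]]'
python3 -c "
from goto import *
tray(52,0,1,1)"
```

```text
clock: 9.3
ee_pos: [601.8, 223.7, 52.6]
tcp_rot: [0.742, 0.67, 0.01, -0.004]
ft_force: [1.2, 4.0, 1.1]
opening: 20.6
finger_force: 89.3
at [601.8 223.7  52.6] t 9.3 | shift [-0.01, 0.0, 0.001] turn [0.007, -0.004, -0.0]
scoop in tray [np.float64(48.7), np.float64(0.2), np.float64(1.2)] ypr [0.   1.21 0.42] F [1.2 4.  1.1]
```

```bash
python3 -m crank '[[[-0.005,0,0],[0,0,0],0],[[-0.009,0,0],[0,0,0],0],[[-0.013,0,0],[0,0,0],0],[[-0.013,0,0],[0,0,0],0]]'
python3 - <<'E'
from goto import *
tray(52,0,14,-8); tray(52,0,40,-24)
t=eyes.capture("top"); s=eyes.capture("side")
v=[cv2.resize(x["image"][b[1]:b[3],b[0]:b[2],::-1],(640,300),interpolation=cv2.INTER_CUBIC) for x,b in((t,(150,130,278,190)),(s,(140,180,268,240)))]
cv2.imwrite("pics/both4.png",np.vstack(v))
E
```

```text
clock: 9.63
ee_pos: [602.1, 222.9, 53.8]
tcp_rot: [0.742, 0.67, 0.013, -0.006]
ft_force: [-0.5, 9.9, 3.3]
opening: 20.8
finger_force: 89.5
at [602.1 222.9  53.8] t 9.63 | shift [0.012, -0.001, 0.01] turn [0.008, -0.16, 0.001]
scoop in tray [np.float64(49.2), np.float64(0.7), np.float64(1.8)] ypr [0.07 1.57 0.49] F [-0.5  9.9  3.3]
at [602.1 222.9  53.8] t 9.63 | shift [0.028, -0.001, 0.013] turn [0.008, -0.426, -0.001]
scoop in tray [np.float64(49.2), np.float64(0.7), np.float64(1.8)] ypr [0.07 1.57 0.49] F [-0.5  9.9  3.3]
```

View pics/both4.png

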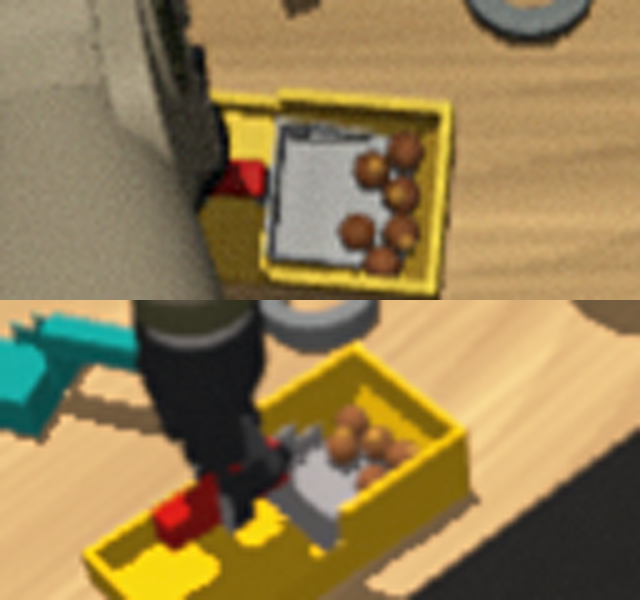

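The lip rests lightly on the ramp foot (about 10 N). Four knobs are on or over the lip. Next I tilt nose-up while following the ramp.

```bash
python3 -c "
from goto import *
for a in ((50.5,0,4.5,-4),(54,0,7.5,-8),(57.5,0,11,-12),(60,0,16,-17),(61,0,24,-22),(61,0,34,-24),(58,0,50,-25)): tray(*a)" | grep shift
```

```text
at [602.  222.9  53.7] t 9.73 | shift [0.008, -0.001, 0.02] turn [0.008, -0.093, 0.001]
at [602.  222.9  53.7] t 9.73 | shift [0.004, -0.001, 0.031] turn [0.008, -0.159, 0.001]
at [602.  222.9  53.7] t 9.73 | shift [-0.001, -0.001, 0.041] turn [0.008, -0.226, 0.0]
at [602.  222.9  53.7] t 9.73 | shift [-0.004, -0.001, 0.053] turn [0.008, -0.309, 0.0]
at [602.  222.9  53.7] t 9.73 | shift [-0.004, -0.001, 0.054] turn [0.008, -0.393, -0.0]
at [602.  222.9  53.7] t 9.73 | shift [-0.003, -0.001, 0.032] turn [0.008, -0.426, -0.0]
at [602.  222.9  53.7] t 9.73 | shift [0.009, -0.0, -0.015] turn [0.008, -0.443, -0.001]
```

```bash
python3 -m crank '[[[0.004,-0.001,0.01],[0.004,-0.045,0],0],[[0.008,-0.001,0.02],[0.008,-0.093,0],0],[[0.006,-0.001,0.026],[0.008,-0.126,0],0],[[0.004,-0.001,0.031],[0.008,-0.159,0],0],[[0.002,-0.001,0.036],[0.008,-0.192,0],0],[[-0.001,-0.001,0.041],[0.008,-0.226,0],0],[[-0.002,-0.001,0.047],[0.008,-0.268,0],0],[[-0.004,-0.001,0.053],[0.008,-0.309,0],0],[[-0.004,-0.001,0.053],[0.008,-0.35,0],0],[[-0.004,-0.001,0.054],[0.008,-0.393,0],0]]'
python3 - <<'E'
from goto import *
for a in ((61,0,34,-24),(56,0,60,-26),(50,0,110,-26),(50,0,160,-26)): tray(*a)
t=eyes.capture("top"); s=eyes.capture("side")
v=[cv2.resize(x["image"][b[1]:b[3],b[0]:b[2],::-1],(640,300),interpolation=cv2.INTER_CUBIC) for x,b in((t,(150,130,278,190)),(s,(140,180,268,240)))]
cv2.imwrite("pics/both5.png",np.vstack(v))
E
```

```text
clock: 10.57
ee_pos: [600.9, 218.6, 35.8]
tcp_rot: [0.729, 0.657, -0.146, 0.13]
ft_force: [-0.2, 1.2, -3.0]
opening: 20.7
finger_force: 88.8
at [600.9 218.6  35.8] t 10.57 | shift [0.002, 0.002, -0.03] turn [-0.002, -0.025, -0.001]
scoop in tray [np.float64(64.8), np.float64(-0.7), np.float64(23.3)] ypr [ -0.08 -22.53  -0.09] F [-0.2  1.2 -3. ]
at [600.9 218.6  35.8] t 10.57 | shift [-0.012, 0.002, -0.106] turn [-0.002, -0.058, -0.001]
scoop in tray [np.float64(64.8), np.float64(-0.7), np.float64(23.3)] ypr [ -0.08 -22.53  -0.09] F [-0.2  1.2 -3. ]
at [600.9 218.6  35.8] t 10.57 | shift [-0.057, 0.001, -0.268] turn [-0.002, -0.058, -0.001]
scoop in tray [np.float64(64.8), np.float64(-0.7), np.float64(23.3)] ypr [ -0.08 -22.53  -0.09] F [-0.2  1.2 -3. ]
at [600.9 218.6  35.8] t 10.57 | shift [-0.121, 0.001, -0.422] turn [-0.002, -0.058, -0.001]
scoop in tray [np.float64(64.8), np.float64(-0.7), np.float64(23.3)] ypr [ -0.08 -22.53  -0.09] F [-0.2  1.2 -3. ]
```

View pics/both5.png

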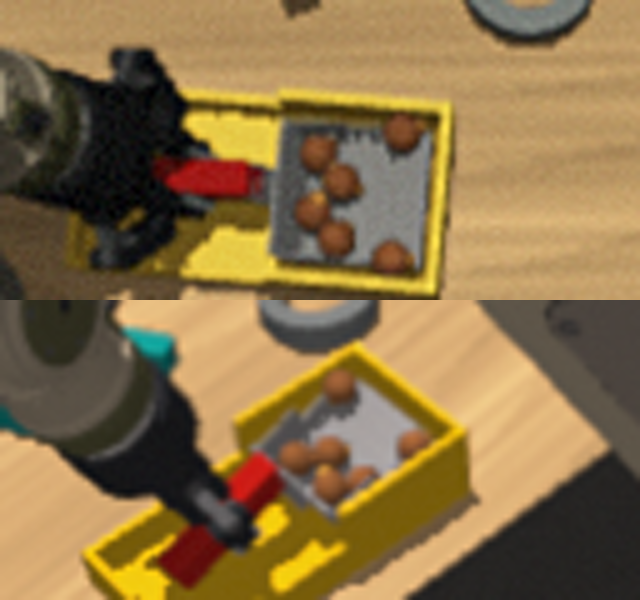

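Four knobs are well back in the bowl. Two (about (400,132) and (392,258)) sit at the front corners against the tray sides. I tilt a bit more, easing back and up slowly, so that those either roll in or drop back into the tray.

```bash
python3 -m crank '[[[0.01,0.002,-0.005],[0,-0.025,0],0],[[0.02,0.002,-0.01],[0,-0.05,0],0],[[0.03,0.002,-0.015],[0,-0.075,0],0],[[0.04,0.002,-0.02],[0,-0.09,0],0],[[0.05,0.002,-0.025],[0,-0.1,0],0],[[0.05,0.002,-0.03],[0,-0.1,0],0],[[0.05,0.002,-0.03],[0,-0.1,0],0]]'
python3 - <<'E'
from goto import *
for a in ((56,0,34,-28),(50,0,60,-28),(45,0,110,-28),(45,0,150,-28)): tray(*a)
t=eyes.capture("top"); s=eyes.capture("side")
v=[cv2.resize(x["image"][b[1]:b[3],b[0]:b[2],::-1],(640,300),interpolation=cv2.INTER_CUBIC) for x,b in((t,(150,130,278,190)),(s,(140,180,268,240)))]
cv2.imwrite("pics/both6.png",np.vstack(v))
E
```

```text
clock: 11.25
ee_pos: [603.7, 236.3, 39.0]
tcp_rot: [0.72, 0.649, -0.182, 0.164]
ft_force: [0.7, -0.4, -1.0]
opening: 20.6
finger_force: 88.8
at [603.7 236.3  39. ] t 11.25 | shift [-0.023, -0.002, 0.019] turn [-0.001, 0.006, -0.001]
scoop in tray [np.float64(47.0), np.float64(0.3), np.float64(36.4)] ypr [ -0.06 -28.35  -0.04] F [ 0.7 -0.4 -1. ]
at [603.7 236.3  39. ] t 11.25 | shift [-0.047, -0.002, -0.066] turn [-0.001, 0.006, -0.001]
scoop in tray [np.float64(47.0), np.float64(0.3), np.float64(36.4)] ypr [ -0.06 -28.35  -0.04] F [ 0.7 -0.4 -1. ]
at [603.7 236.3  39. ] t 11.25 | shift [-0.111, -0.002, -0.221] turn [-0.001, 0.006, -0.001]
scoop in tray [np.float64(47.0), np.float64(0.3), np.float64(36.4)] ypr [ -0.06 -28.35  -0.04] F [ 0.7 -0.4 -1. ]
at [603.7 236.3  39. ] t 11.25 | shift [-0.175, -0.002, -0.338] turn [-0.001, 0.006, -0.001]
scoop in tray [np.float64(47.0), np.float64(0.3), np.float64(36.4)] ypr [ -0.06 -28.35  -0.04] F [ 0.7 -0.4 -1. ]
```

View pics/both6.png

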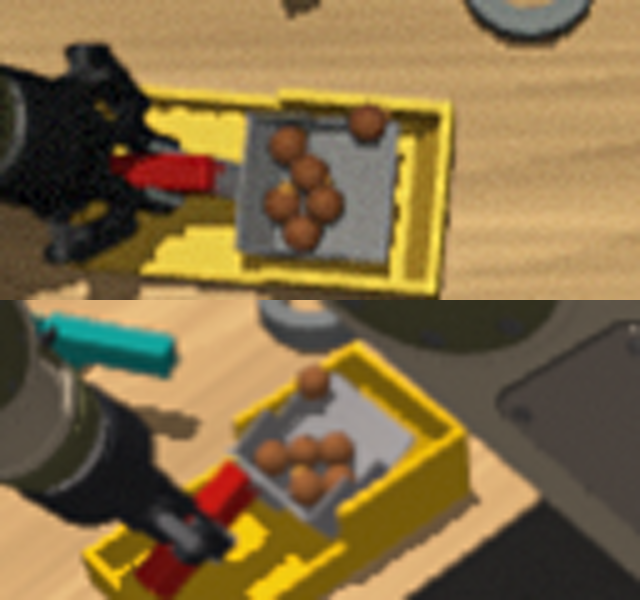

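Five knobs are in the bowl. The sixth (about (367,122)) is perched between the scoop's front edge and the tray's +y wall and could fall outside. I lower the scoop a little with less tilt, then shift it to +y so that the wall nudges the knob inward.

```bash
python3 -c "
from goto import *
for a in ((48,0,30,-23),(50,0,22,-18),(50,7,22,-18),(50,7,22,-22),(50,4,28,-26)): tray(*a)"|grep shift
```

```text
at [603.7 235.9  39.2] t 11.35 | shift [-0.006, -0.002, -0.007] turn [-0.001, 0.089, -0.002]
at [603.7 235.9  39.2] t 11.35 | shift [-0.015, -0.002, -0.004] turn [-0.001, 0.173, -0.002]
at [603.7 235.9  39.2] t 11.35 | shift [-0.015, 0.022, -0.004] turn [-0.001, 0.173, -0.002]
at [603.7 235.9  39.2] t 11.35 | shift [-0.002, 0.022, 0.015] turn [-0.001, 0.106, -0.002]
at [603.7 235.9  39.2] t 11.35 | shift [-0.0, 0.012, 0.017] turn [-0.001, 0.039, -0.002]
```

```bash
python3 -m crank '[[[-0.006,-0.002,-0.007],[0,0.045,0],0],[[-0.006,-0.002,-0.007],[0,0.09,0],0],[[-0.015,-0.002,-0.004],[0,0.13,0],0],[[-0.015,-0.002,-0.004],[0,0.17,0],0],[[-0.015,0.004,-0.004],[0,0.17,0],0],[[-0.015,0.01,-0.004],[0,0.17,0],0],[[-0.015,0.016,-0.004],[0,0.17,0],0],[[-0.015,0.022,-0.004],[0,0.17,0],0],[[-0.015,0.022,-0.004],[0,0.17,0],0],[[-0.002,0.022,0.015],[0,0.106,0],0]]'
python3 - <<'E'
from goto import *
for a in ((50,0,36,-28),(50,0,60,-28),(45,0,110,-28),(45,0,150,-28)): tray(*a)
t=eyes.capture("top"); s=eyes.capture("side")
v=[cv2.resize(x["image"][b[1]:b[3],b[0]:b[2],::-1],(640,300),interpolation=cv2.INTER_CUBIC) for x,b in((t,(150,130,278,190)),(s,(140,180,268,240)))]
cv2.imwrite("pics/both7.png",np.vstack(v))
E
```

```text
clock: 12.18
ee_pos: [611.6, 231.6, 37.7]
tcp_rot: [0.73, 0.656, -0.141, 0.129]
ft_force: [1.1, 1.4, -2.7]
opening: 20.9
finger_force: 88.8
at [611.6 231.6  37.7] t 12.18 | shift [0.001, -0.03, -0.006] turn [0.001, -0.1, -0.005]
scoop in tray [np.float64(50.7), np.float64(8.5), np.float64(24.2)] ypr [ -0.31 -21.99   0.21] F [ 1.1  1.4 -2.7]
at [611.6 231.6  37.7] t 12.18 | shift [-0.029, -0.029, -0.08] turn [0.001, -0.1, -0.005]
scoop in tray [np.float64(50.7), np.float64(8.5), np.float64(24.2)] ypr [ -0.31 -21.99   0.21] F [ 1.1  1.4 -2.7]
at [611.6 231.6  37.7] t 12.18 | shift [-0.076, -0.029, -0.241] turn [0.001, -0.1, -0.005]
scoop in tray [np.float64(50.7), np.float64(8.5), np.float64(24.2)] ypr [ -0.31 -21.99   0.21] F [ 1.1  1.4 -2.7]
at [611.6 231.6  37.7] t 12.18 | shift [-0.126, -0.028, -0.364] turn [0.001, -0.1, -0.005]
scoop in tray [np.float64(50.7), np.float64(8.5), np.float64(24.2)] ypr [ -0.31 -21.99   0.21] F [ 1.1  1.4 -2.7]
```

View pics/both7.png

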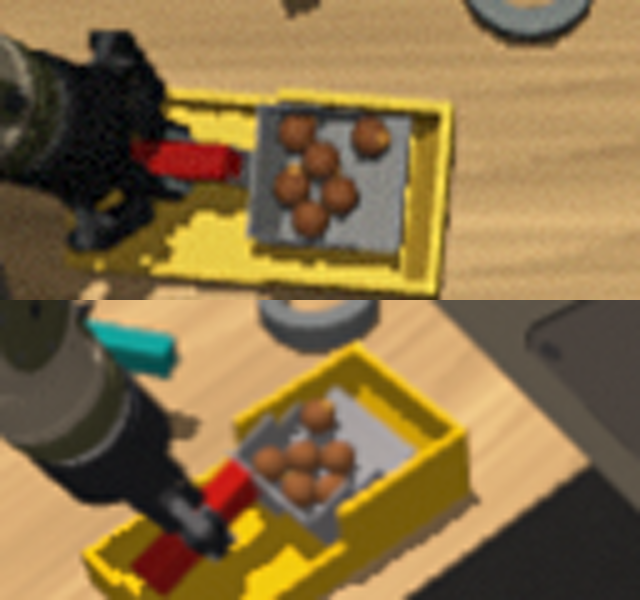

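All six knobs are now inside the bowl (upper crop, columns 280–385). I lift out gently at 28° nose-up. I have used all ten pictures, so from here I check by numbers.

```bash
python3 -m crank '[[[0,-0.01,-0.001],[0,-0.035,0],0],[[0,-0.02,-0.003],[0,-0.07,0],0],[[0.001,-0.03,-0.006],[0,-0.1,-0.005],0],[[-0.007,-0.03,-0.025],[0,-0.1,-0.005],0],[[-0.018,-0.03,-0.052],[0,-0.1,-0.005],0],[[-0.03,-0.03,-0.085],[0,-0.1,-0.005],0],[[-0.05,-0.03,-0.14],[0,-0.1,-0.005],0],[[-0.07,-0.03,-0.21],[0,-0.1,-0.005],0],[[-0.095,-0.03,-0.28],[0,-0.1,-0.005],0],[[-0.118,-0.03,-0.34],[0,-0.1,-0.005],0]]'
cat >> goto.py <<'E'
FU=np.array([594.6,-189])
def pour(lipdist,lipz,yaw,pitch):
    "scoop with lip at lipdist beyond (+) / short (-) of the funnel axis along the scoop heading, lip at world z"
    sc=R.from_euler("z",yaw)*R.from_euler("y",pitch,degrees=True); d=np.array([np.cos(yaw),np.sin(yaw)])
    o=np.r_[FU+d*lipdist,lipz]-sc.apply([42,0,0]); scoop_to(o,yaw,pitch,OFF)
E
python3 - <<'E'
from goto import *
tray(45,0,170,-28)
pour(-30,230,-1.6,-25)
t=eyes.capture("top")
# knob-brown pixels inside predicted bowl vs tray
o,sc=scoop_pose(OFF)
h=cv2.cvtColor(t["image"],cv2.COLOR_RGB2HSV)
b=((h[...,0]<19)&(h[...,2]<150)&(h[...,2]>50)&(h[...,1]>110)).astype(np.uint8)
for nm,P in(("bowl",o+sc.apply([[-42,-42,12],[-42,42,12],[42,42,12],[42,-42,12]])),):
    q=proj(t,P); m=np.zeros_like(b); cv2.fillConvexPoly(m,np.round(q).astype(np.int32),1); n,l,st,c=cv2.connectedComponentsWithStats(b&m); print(nm,(b&m).sum(),st[1:,4],c[1:].round(0).tolist())
save(t,"t8.png")
E
```

```text
clock: 13.12
ee_pos: [602.2, 238.9, 146.5]
tcp_rot: [0.72, 0.651, -0.179, 0.162]
ft_force: [-1.2, -0.5, -2.2]
opening: 20.7
finger_force: 88.9
at [602.2 238.9 146.5] t 13.12 | shift [-0.043, 0.004, -0.078] turn [0.001, -0.002, 0.002]
scoop in tray [np.float64(44.6), np.float64(-1.0), np.float64(143.1)] ypr [ 1.400e-01 -2.789e+01 -2.000e-02] F [-1.2 -0.5 -2.2]
at [602.2 238.9 146.5] t 13.12 | shift [-0.874, 0.078, 0.206] turn [-0.03, 0.048, -0.06]
bowl 315 [315] [[206.0, 161.0]]
```

```bash
python3 -m crank '[[[-0.026,0.002,0.006],[0,0.002,-0.002],0],[[-0.079,0.007,0.018],[-0.003,0.005,-0.006],0],[[-0.15,0.013,0.035],[-0.005,0.008,-0.01],0],[[-0.236,0.021,0.056],[-0.008,0.013,-0.016],0],[[-0.332,0.03,0.078],[-0.011,0.018,-0.023],0],[[-0.428,0.038,0.1],[-0.015,0.024,-0.03],0],[[-0.51,0.045,0.12],[-0.018,0.028,-0.035],0],[[-0.57,0.05,0.134],[-0.02,0.031,-0.04],0],[[-0.61,0.054,0.143],[-0.021,0.033,-0.042],0],[[-0.63,0.056,0.148],[-0.022,0.034,-0.043],0]]'
python3 -c "
from goto import *
pour(-45,205,-1.65,-22)
o,sc=scoop_pose(OFF);print(o,sc.apply([42,0,0])+o,sc.as_euler('ZYX',degrees=True))"
```

```text
clock: 14.0
ee_pos: [599.2, 48.3, 192.8]
tcp_rot: [0.706, 0.671, -0.164, 0.154]
ft_force: [-0.5, -0.8, -2.2]
opening: 20.9
finger_force: 88.9
at [599.2  48.3 192.8] t 14.0 | shift [-0.172, 0.042, 0.069] turn [0.008, 0.066, 0.026]
[594.14675465 -49.75760666 192.10945249] [592.27487021 -87.47138021 210.49877911] [-92.84148538 -25.96621639  -0.19124964]
```

```bash
python3 -m crank '[[[-0.015,0.003,0.006],[0,0.005,0.002],0],[[-0.045,0.01,0.018],[0.002,0.015,0.007],0],[[-0.08,0.02,0.032],[0.004,0.03,0.012],0],[[-0.115,0.028,0.046],[0.006,0.045,0.018],0],[[-0.145,0.036,0.059],[0.008,0.056,0.022],0],[[-0.163,0.04,0.066],[0.008,0.062,0.025],0],[[-0.172,0.042,0.069],[0.008,0.066,0.026],0],[[-0.172,0.042,0.069],[0.008,0.066,0.026],0]]'
python3 -c "
from goto import *
for a in ((-48,185,-12),(-50,170,0),(-50,168,8),(-50,166,16),(-48,164,26),(-45,162,38),(-40,162,48)): pour(a[0],a[1],-1.65,a[2])
o,sc=scoop_pose(OFF);print(o,sc.apply([42,0,0])+o,sc.as_euler('ZYX',degrees=True))"
```

```text
clock: 14.67
ee_pos: [609.7, -5.9, 196.5]
tcp_rot: [0.721, 0.667, -0.14, 0.13]
ft_force: [-1.1, -0.0, -2.8]
opening: 20.7
finger_force: 88.9
at [609.7  -5.9 196.5] t 14.67 | shift [-0.004, -0.002, -0.013] turn [0.001, 0.167, 0.001]
at [609.7  -5.9 196.5] t 14.67 | shift [-0.033, -0.002, -0.048] turn [0.001, 0.367, 0.001]
at [609.7  -5.9 196.5] t 14.67 | shift [-0.075, -0.002, -0.088] turn [0.001, 0.5, 0.001]
at [609.7  -5.9 196.5] t 14.67 | shift [-0.123, -0.002, -0.12] turn [0.0, 0.633, 0.001]
at [609.7  -5.9 196.5] t 14.67 | shift [-0.197, -0.002, -0.149] turn [0.0, 0.8, 0.001]
at [609.7  -5.9 196.5] t 14.67 | shift [-0.295, -0.002, -0.168] turn [0.0, 1.0, 0.002]
at [609.7  -5.9 196.5] t 14.67 | shift [-0.39, -0.002, -0.171] turn [-0.0, 1.167, 0.002]
[ 602.13259973 -103.52586189  189.02826299] [ 599.10489167 -142.34776272  204.76652846] [-9.44594534e+01 -2.20070457e+01  2.12501143e-02]
```

```bash
python3 -m crank '[[[-0.001,-0.001,-0.004],[0,0.05,0],0],[[-0.002,-0.002,-0.009],[0,0.11,0],0],[[-0.004,-0.002,-0.013],[0,0.167,0],0],[[-0.014,-0.002,-0.025],[0,0.235,0],0],[[-0.023,-0.002,-0.036],[0,0.3,0],0],[[-0.033,-0.002,-0.048],[0,0.367,0],0],[[-0.043,-0.002,-0.058],[0,0.4,0],0],[[-0.054,-0.002,-0.068],[0,0.433,0],0],[[-0.065,-0.002,-0.078],[0,0.467,0],0],[[-0.075,-0.002,-0.088],[0,0.5,0],0]]'
python3 -c "
from goto import *
for a in ((-50,166,12),(-50,164,20),(-48,162,30),(-44,160,40),(-38,160,50)): pour(a[0],a[1],-1.65,a[2])
o,sc=scoop_pose(OFF);print(o,sc.apply([42,0,0])+o,sc.as_euler('ZYX',degrees=True))"
```

```text
clock: 15.5
ee_pos: [608.0, -15.8, 229.6]
tcp_rot: [0.732, 0.678, 0.051, -0.048]
ft_force: [-0.6, 0.4, -3.4]
opening: 20.7
finger_force: 88.8
at [608.  -15.8 229.6] t 15.5 | shift [-0.016, 0.001, -0.023] turn [-0.001, 0.066, 0.003]
at [608.  -15.8 229.6] t 15.5 | shift [-0.045, 0.001, -0.073] turn [-0.001, 0.199, 0.003]
at [608.  -15.8 229.6] t 15.5 | shift [-0.099, 0.001, -0.132] turn [-0.001, 0.366, 0.003]
at [608.  -15.8 229.6] t 15.5 | shift [-0.17, 0.0, -0.183] turn [-0.001, 0.533, 0.003]
at [608.  -15.8 229.6] t 15.5 | shift [-0.255, 0.0, -0.231] turn [-0.002, 0.699, 0.003]
[601.87098582 -96.61913244 174.11816373] [ 598.71459226 -138.0858849   168.24061151] [-9.43528839e+01  8.04447382e+00  1.28658712e-03]
```

```bash
python3 -m crank '[[[-0.008,0,-0.012],[0,0.033,0],0],[[-0.016,0,-0.023],[0,0.066,0],0],[[-0.025,0,-0.04],[0,0.11,0],0],[[-0.035,0,-0.056],[0,0.155,0],0],[[-0.045,0,-0.073],[0,0.2,0],0],[[-0.062,0,-0.092],[0,0.255,0],0],[[-0.08,0,-0.112],[0,0.31,0],0],[[-0.099,0,-0.132],[0,0.366,0],0],[[-0.134,0,-0.157],[0,0.45,0],0],[[-0.17,0,-0.183],[0,0.533,0],0]]'
python3 -c "
from goto import *
for a in ((-40,160,50),(-36,160,56)): pour(a[0],a[1],-1.65,a[2])
o,sc=scoop_pose(OFF);print(o,sc.apply([42,0,0])+o,sc.as_euler('ZYX',degrees=True))"
```

```text
clock: 16.33
ee_pos: [604.0, -73.5, 278.0]
tcp_rot: [0.688, 0.64, 0.252, -0.232]
ft_force: [-0.2, 1.0, -1.4]
opening: 20.8
finger_force: 89.0
at [604.  -73.5 278. ] t 16.33 | shift [-0.045, -0.001, -0.08] turn [-0.001, 0.166, 0.005]
at [604.  -73.5 278. ] t 16.33 | shift [-0.08, -0.001, -0.129] turn [-0.002, 0.266, 0.005]
[ 601.30730184 -112.73816444  188.00801536] [ 598.99510314 -144.79748264  160.97370654] [-94.1251731   40.06633066   0.21345716]
```

```bash
python3 -m crank '[[[-0.023,0,-0.04],[0,0.083,0],0],[[-0.045,0,-0.08],[0,0.166,0],0],[[-0.08,0,-0.129],[0,0.266,0],0],[[-0.08,0,-0.129],[0,0.266,0],0],[[-0.08,0,-0.129],[0,0.266,0],0],[[-0.08,0,-0.129],[0,0.266,0],0],[[-0.08,0,-0.129],[0,0.266,0],0],[[-0.08,0,-0.129],[0,0.266,0],0]]'
python3 - <<'E'
from goto import *
o,sc=scoop_pose(OFF);print(o,sc.apply([42,0,0])+o,sc.as_euler('ZYX',degrees=True),arm.read_state()["ft_force"])
for c in("side","top"):
    p=eyes.capture(c); save(p,c+"9.png")
    for q in recognise(p,"knob0"): print(c,round(q["score"],2),cam2world(p,q["at"])[0].round(0))
E
```

```text
clock: 17.0
ee_pos: [600.6, -115.8, 293.2]
tcp_rot: [0.647, 0.602, 0.344, -0.317]
ft_force: [0.4, 0.9, -0.8]
opening: 20.9
finger_force: 89.0
[ 599.9712311  -129.29755399  195.96041882] [ 598.35688743 -152.88109141  161.24427478] [-93.91591024  55.74848407   0.42610057] [ 0.44897889  0.93896275 -0.79717422]
side 0.54 [ 590. -125.  242.]
side 0.24 [ 753. -138.   59.]
```

```bash
python3 -c "
from goto import *
for a in ((-50,180,40),(-70,205,20),(-100,215,0)): pour(a[0],a[1],-1.6,a[2])"
```

```text
at [ 600.4 -116.4  292.6] t 17.2 | shift [0.103, -0.02, 0.126] turn [0.035, -0.263, -0.028]
at [ 600.4 -116.4  292.6] t 17.2 | shift [0.189, -0.028, 0.291] turn [0.03, -0.597, -0.034]
at [ 600.4 -116.4  292.6] t 17.2 | shift [0.2, -0.037, 0.496] turn [0.024, -0.93, -0.039]
```

```bash
python3 -m crank '[[[0.05,-0.01,0.06],[0.02,-0.1,-0.01],0],[[0.08,-0.015,0.1],[0.03,-0.2,-0.02],0],[[0.115,-0.02,0.15],[0.033,-0.3,-0.028],0],[[0.145,-0.023,0.21],[0.032,-0.41,-0.03],0],[[0.17,-0.026,0.25],[0.03,-0.51,-0.033],0],[[0.19,-0.028,0.3],[0.03,-0.61,-0.034],0],[[0.194,-0.031,0.36],[0.028,-0.72,-0.036],0],[[0.198,-0.034,0.43],[0.026,-0.82,-0.038],0],[[0.2,-0.037,0.496],[0.024,-0.93,-0.039],0],[[0.2,-0.037,0.496],[0.024,-0.93,-0.039],0]]'
python3 - <<'E'
from goto import *
from fit import render,MODELS
o,sc=scoop_pose(OFF);print(o,sc.as_euler('ZYX',degrees=True))
th=np.linspace(0,2*np.pi,40)
for c in("side","top"):
    p=eyes.capture(c); save(p,c+"10.png")
    h=cv2.cvtColor(p["image"],cv2.COLOR_RGB2HSV)
    b=((h[...,0]<19)&(h[...,2]<170)&(h[...,2]>40)&(h[...,1]>110)).astype(np.uint8)
    for nm,P in (("jar",np.vstack([np.c_[594.6+38*np.cos(th),-189+38*np.sin(th),0*th+z] for z in(13,70)])),("throat",np.c_[594.6+30*np.cos(th),-189+30*np.sin(th),0*th+96]),("bowl",o+sc.apply([[-38,-38,10],[-38,38,10],[38,38,10],[38,-38,10]]))):
        m=np.zeros_like(b); cv2.fillConvexPoly(m,cv2.convexHull(np.round(proj(p,P)).astype(np.int32)),1)
        print(c,nm,"area",m.sum(),"brown",(b&m).sum(), "mean rgb",p["image"][m>0].mean(0).round(0))
    for q in recognise(p,"knob0"): print(c,round(q["score"],2),cam2world(p,q["at"])[0].round(0))
E
```

```text
clock: 18.03
ee_pos: [599.4, 48.0, 257.2]
tcp_rot: [0.714, 0.7, -0.0, -0.001]
ft_force: [-1.1, -0.1, -1.1]
opening: 20.7
finger_force: 88.9
[597.50284186 -39.95245075 213.54129516] [-9.11842016e+01  6.58613299e-02 -1.48569071e-01]
side jar area 486 brown 45 mean rgb [142. 120. 106.]
side throat area 158 brown 73 mean rgb [147. 103.  72.]
side bowl area 365 brown 19 mean rgb [134. 121. 118.]
side 0.55 [605. 171.  13.]
top jar area 624 brown 461 mean rgb [121.  69.  41.]
top throat area 359 brown 200 mean rgb [97. 72. 54.]
top bowl area 870 brown 0 mean rgb [142. 140. 133.]
```

```bash
python3 - <<'E'
from goto import *
th=np.linspace(0,2*np.pi,40)
for c in("side","top"):
    p=eyes.capture(c)
    a=cv2.resize(cv2.imread(f"pics/{c}0.png")[...,::-1],(512,384),interpolation=cv2.INTER_AREA).astype(int); n=p["image"].astype(int)
    d=np.abs(a-n).sum(2)>60
    h=cv2.cvtColor(p["image"],cv2.COLOR_RGB2HSV)
    P=np.vstack([np.c_[594.6+38*np.cos(th),-189+38*np.sin(th),0*th+z] for z in(13,96)])
    q=proj(p,P); x0,y0=np.floor(q.min(0)-2).astype(int); x1,y1=np.ceil(q.max(0)+2).astype(int)
    print(c,"window",x0,y0,x1,y1)
    for y in range(y0,y1): print(y,"".join(("#" if (h[y,x,0]<19 and h[y,x,1]>100 and h[y,x,2]<150) else "+") if d[y,x] else "." for x in range(x0,x1)))
    if c=="side":
        for z in (13,25,37,49,61,73,96): print("axis z",z,proj(p,[[594.6,-189,z]])[0].round(1))
E
```

```text
side window 255 141 281 176
141 +++++.....................
142 +++++.....................
143 ++++......................
144 ++........................
145 ..........................
146 ..........................
147 ..........................
148 ..........................
149 ..........................
150 ..........................
151 ..........................
152 ..........................
153 .......................+..
154 ..........................
155 .+........................
156 ..........................
157 ............++++..........
158 ..........................
159 .........................+
160 ..........................
161 .........++++++++++.......
162 ......++++++++++++++......
163 ......+++++++++++++++.....
164 ......++++++.++++++++.....
165 ....+..+++++++++++++++....
166 ....+.....+++++++++++.....
167 ....+.....+++++++++++.+...
168 ....++....++++++++++......
169 ..........++++++.....+....
170 ......+...+++++.....+.....
171 ........+.........++......
172 ........+...++++++........
173 ..........................
174 .................+........
175 ..............
[... 794 characters left out ...]
63 ........########++######+.........
164 ........######++++#######+........
165 ........+####+...+#######+........
166 .........####....+#######+........
167 .........####+...+#######+........
168 ..........####.+++########........
169 ..........+###++##########........
170 ...........###+##########+........
171 ............##########+###........
172 ..............########++#.........
173 ...............#######............
174 ..................+...............
175 ..................................
176 ..................................
177 ..................................
178 ..................................
179 ..................................
180 ..................................
```

```bash
python3 - <<'E'
from goto import *
scoop_to([407,34,90],-1.49,0,OFF)
E
```

```text
at [601.5  38.5 257.7] t 18.33 | shift [0.254, -0.68, 0.416] turn [-0.002, -0.003, -0.109]
```

```bash
python3 -m crank '[[[0.03,-0.08,0],[0,0,-0.03],0],[[0.07,-0.18,0],[0,0,-0.08],0],[[0.11,-0.29,0.04],[0,0,-0.109],0],[[0.15,-0.4,0.1],[0,0,-0.109],0],[[0.19,-0.5,0.18],[0,0,-0.109],0],[[0.22,-0.59,0.27],[0,0,-0.109],0],[[0.24,-0.65,0.35],[0,0,-0.109],0],[[0.25,-0.68,0.4],[0,0,-0.109],0],[[0.254,-0.68,0.416],[0,0,-0.109],0],[[0.254,-0.68,0.416],[0,0,-0.109],0]]'
python3 - <<'E'
from goto import *
scoop_to([407,34,6],-1.49,0,OFF)
p=eyes.capture("top")
a=cv2.resize(cv2.imread("pics/top0.png")[...,::-1],(512,384),interpolation=cv2.INTER_AREA).astype(int)
b=((np.abs(a-p["image"]).sum(2)>70)).astype(np.uint8)
n,l,st,c=cv2.connectedComponentsWithStats(b)
for i in range(1,n):
    if st[i,4]>=12: print(st[i].tolist(),ray(p,c[i],15)[:2].round(0),p["image"][l==i].mean(0).round(0))
for q in recognise(p,"knob0"): print(round(q["score"],2),cam2world(p,q["at"])[0].round(0))
E
```

```text
clock: 19.17
ee_pos: [399.3, 121.8, 132.7]
tcp_rot: [0.678, 0.735, -0.0, -0.002]
ft_force: [0.7, -0.2, -1.8]
opening: 20.5
finger_force: 89.1
at [399.3 121.8 132.7] t 19.17 | shift [-0.001, 0.003, 0.277] turn [-0.003, -0.002, 0.0]
[225, 157, 8, 9, 58] [619. 104.] [210. 182.  63.]
[316, 156, 18, 18, 226] [ 600. -195.] [98. 64. 41.]
[205, 159, 8, 9, 59] [614. 167.] [216. 187.  64.]
[214, 160, 9, 9, 61] [610. 137.] [217. 188.  65.]
[203, 170, 8, 10, 62] [578. 173.] [217. 186.  64.]
[214, 175, 8, 10, 60] [561. 140.] [217. 188.  65.]
[224, 174, 8, 9, 57] [566. 108.] [212. 184.  63.]
[164, 206, 348, 178, 20126] [ 130. -177.] [145. 121.  86.]
[233, 215, 36, 31, 183] [387.  59.] [115. 111. 107.]
[239, 247, 12, 5, 42] [345.  62.] [74. 59. 38.]
[235, 372, 6, 12, 39] [-47.  89.] [116. 107.  86.]
```

The differences show the tray is now empty, the jar and throat region holds the knobs, and there is no stray knob on the bench. I set the scoop down.

```bash
python3 -m crank '[[[0,0.003,0.06],[0,0,0],0],[[0,0.003,0.14],[0,0,0],0],[[0,0.003,0.21],[0,0,0],0],[[0,0.003,0.255],[0,0,0],0],[[0,0.003,0.27],[0,0,0],0],[[0,0.003,0.277],[0,0,0],0],[[0,0.003,0.281],[0,0,0],0],[[0,0.003,0.283],[0,0,0],0],[[0,0.003,0.283],[0,0,0],0]]'
python3 -c "
from goto import *
o,sc=scoop_pose(OFF);print(o,sc.as_euler('ZYX',degrees=True))"
```

```text
clock: 20.02
ee_pos: [401.4, 123.0, 49.2]
tcp_rot: [0.677, 0.736, 0.001, -0.001]
ft_force: [-0.4, 0.5, -1.8]
opening: 21.0
finger_force: 89.1
[408.72320373  35.36650577   5.41037339] [-8.52456578e+01  1.34163950e-01 -1.03373190e-02]
```

```bash
python3 -m crank '[[[0,0,0.003],[0,0,0],0],[[0,0,0.005],[0,0,0],0],[[0,0,0.005],[0,0,0],0]]'
python3 -m crank '[[[0,0,0],[0,0,0],0.3],[[0,0,0],[0,0,0],0.6],[[0,0,0],[0,0,0],1],[[0,0,0],[0,0,0],1],[[0,0,0],[0,0,0],1],[[0,0,0],[0,0,0],1],[[0,0,0],[0,0,0],1],[[0,0,0],[0,0,0],1]]'
python3 -m crank '[[[0,0,-0.05],[0,0,0],1],[[0,0,-0.15],[0,0,0],1],[[0,0,-0.27],[0,0,0],1],[[0,0,-0.4],[0,0,0],1],[[0,0,-0.5],[0,0,0],1],[[0,0,-0.6],[0,0,0],1],[[0,0,-0.6],[0,0,0],1],[[0,0,-0.6],[0,0,0],1]]'
python3 - <<'E'
from goto import *
from fit import *
st=arm.read_state(); p=eyes.capture("wrist")
Tt=np.eye(4); Tt[:3,:3]=R.from_quat(st["tcp_rot"]).as_matrix(); Tt[:3,3]=st["ee_pos"]
Tw=np.linalg.inv(Tt@np.array(p["T_tool_cam"])); p["rvec"]=cv2.Rodrigues(Tw[:3,:3])[0]; p["tvec"]=Tw[:3,3]
print(fit([p],"handle",[408,34,-1.489],4),fit([p],"mat",[417,54,-1.67],0))
s=eyes.capture("side"); print(fit([s],"handle",[408,34,-1.489],4))
E
```

```text
clock: 20.27
ee_pos: [401.1, 123.1, 47.8]
tcp_rot: [0.677, 0.736, 0.001, -0.001]
ft_force: [-0.7, 0.2, 4.6]
opening: 20.8
finger_force: 90.4
clock: 20.93
ee_pos: [400.3, 122.9, 46.7]
tcp_rot: [0.677, 0.736, -0.0, -0.002]
ft_force: [0.4, -0.8, -0.1]
opening: 85.8
finger_force: 0.0
clock: 21.6
ee_pos: [402.0, 122.7, 228.5]
tcp_rot: [0.677, 0.736, 0.002, -0.0]
ft_force: [-0.1, -0.5, -1.2]
opening: 85.2
finger_force: 0.0
(array([407.171,  33.537,  -1.499]), np.float64(0.056)) (array([416.358,  52.597,  -1.674]), np.float64(0.037))
(array([412.215,  32.443,  -1.465]), np.float64(0.153))
```

```bash
python3 -c "
from cell import ticket
print(ticket.close_job())"
```

```text
the job is handed in; nothing more can be done
None
```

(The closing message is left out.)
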